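# Walk the riveting block round to the fence

### The arm

A 6-joint arm with a two-finger parallel gripper is mounted at the origin on a cart in front of the work surface, level with it; the furniture and walls round the work are solid. World frame = base frame: x ahead of the robot, y to its left, z up, the work surface at z = 0. Lengths are in m, angles in rad, forces in N, time in s.
With the tool pointing down it reaches from about 0.3 to 0.875 m from the base axis. Payload 6.4 kg.
Tool frame: the origin (TCP) lies midway between the tips of the shut fingers; the grasp point (between the pads) lies 19 mm behind it; z points along the fingers, y is the line along which they close (so a half turn about z gives the same grasp; the last joint's range is limited). The gripper opens to 85 mm and grips with 20 to 120 N. Pads are 22 mm wide; open, the fingers measure 114 mm over their backs; the gripper's body (76 mm by 85 mm) begins 54 mm behind the grasp point. The pads swing forward as they close: fully open they stand 13 mm farther back than shut.
Start: joints at [-1.511, 0.181, 1.607, -0, 1.354, -0.206], TCP at [0.151, -0.555, 0.231] pointing down, gripper open.
Joint ranges: [-2.99, 2.99], [-0.89, 2.07], [0.3, 2.58], [-1.14, 4.28], [0, 2.63], [-3.12, 3.12]. Speed limits (rad/s): [2.57, 2.57, 3.01, 3.14, 3.14, 3.14].

### API

Orientations are given as a unit quaternion [w, x, y, z].
In Python, from bench import sensors, vision, ctrl gives the robot as it stands.
- The arm moves only by the tool carry_out, never from a script. Its argument "deltas" is text: rows parted by semicolons, each of 7 numbers parted by spaces: the shift along the tool's x, y, z in mm, then the turn, a rotation vector about the tool's x, y, z in rad, then the closure, from 0 (fully open) to 1 (shut). In form: tx ty tz ax ay az claw; .... A call has 1 to 12 rows; each row is the pose to reach, as a shift and turn from the pose commanded when the call began, along the tool's axes at that moment; what a row does not reach only later rows make up. A row lasts 1/8 s, in which the tool goes at most 62.5 mm and 10.7 degrees, less where a joint would pass 70% of its speed; a pose out of reach is approached as far as the arm can. A call with a gripper value outside its range is refused whole. The fingers move at their own pace and stop on an object; the grip force is fixed at half the most. Time passes only in rows, so rows that repeat a pose let the fingers close. It gives the time, the measured TCP pose, the force, the opening and the grip force at its end, in the units of the state.
- sensors.get_obs(): the state, without advancing time (a new reading comes with each control period).
- vision.camera(name): name is "scene" or "top" or "wrist"; returns the picture (420x560x3 uint8, blue, green, red); there is no depth.
- vision.camera_model(name): a dict with "K" (3x3 intrinsics, pixels), "extrinsics" (4x4, takes a point from world to camera coordinates); the wrist camera has in their place "hand_eye" (4x4, takes a point from camera to tool coordinates, whose origin is the TCP and whose axes are the flange's). Camera axes: x right, y down, z forward; pixel columns grow to the right and rows downward; lengths in m; the calibration is good to about 2 mm. A picture is of the moment at which its call begins: read the wrist's pose just before it. camera_model takes no time and is no camera call.
- ctrl.hand_in(): hands the job in; it is judged then, once.
The state is a dict: "time_s": time; "q": joint angles; "dq": joint speeds; "joint_efforts": joint torques, N m; "eef_pos": TCP position; "eef_rot": TCP orientation; "wrist_force": force on the tool from outside, world axes, zero at the start; "torque": the same for the moment, N m; "opening": opening from 0.0 (shut) to 1.0 (fully open); "grasp_force": force on a finger pad.
Only numpy, scipy, OpenCV 4.12 (cv2) and the standard library are available. Lean on these libraries where they do the work, as an engineer would, in place of code of your own. Each camera call takes 0.05 s, during which the arm holds its last target. There are 200 camera calls.

### The job

The heavy riveting block stands more or less end-on to the blue bench fence. With the fingertips alone, walk it round where it stands by pushing alternate corners until one of its bright long sides faces the fence squarely, still well clear of it and with its middle no more than 5 cm from where it stood; then push it forward until that long side lies flush against the fence, within the fence's length, and draw the hand clear. Never lift or tip the block, and leave the padlocks, lock cylinder, screwdriver and mug alone.

Things in the scene. Friction and masses are not known exactly. Their poses are not given: they have to be found in the camera images.
- block: Dark cast riveting block, a box 90 x 140 x 38 mm (own x, y, z), about 1.6 kg, too wide to grasp, bright top with holes and grooves. Origin: middle of the underside, on the worktop; z up. The bright long sides lie at x = +45 and -45 mm, along y. On four small 4 mm feet (x +-34, y +-45 mm). Takes 8 to 20 N to slide; pushed at a corner, square to a long side, it turns and drifts.
- fence: Blue steel angle fence screwed to the worktop, fixed: wall 280 mm long, 30 high, 12 thick, and a foot reaching 48 mm behind the face. Origin: bottom of the middle of its bright working face, on the worktop. Own y runs along the face, which looks along own -x, roughly to the robot. A block lying flush has its origin at own x = -45 mm.
- brass_padlock: Brass padlock lying flat, 68 x 45 x 19 mm, loose, to the left; a bystander. Origin: middle of the underside.
- steel_padlock: Grey padlock lying flat, 58 x 38 x 16 mm, loose, to the right; a bystander. Origin: middle of the underside.
- lock_cylinder: Pale metal lock cylinder lying flat, 44 x 72 x 17 mm, loose, to the right; a bystander. Origin: middle of the underside.
- amber_screwdriver: Screwdriver with an amber handle, 25 x 186 x 24 mm, loose, to the left; a bystander. Origin: middle of the underside.
- mug: White spotted mug with a handle, 82 x 117 x 91 mm, loose, behind the fence to the left; a bystander. Origin: middle of the underside.
There are look-alikes about, which are no part of the job. Leave any orange look-alike of the block alone.

How it is judged:
On the way:
1. the block is turned square to the fence (within 0.15 rad) with its origin within 50 mm of where it started and its near long side still at least 20 mm clear of the fence (angle between the y axis of block and the y axis of fence, either way round below 0.15 rad and distance of block from where it was at the start of the episode below 0.05 m and x of block in the frame of fence below -0.065 m), for 0.2 s.
At the end, for the whole second after the job is handed in: The block lies flat and at rest with a long side flush against the fence: origin 40 to 49 mm in front of the face (45 is touching), long axis within 0.05 rad of the fence's, its origin within 70 mm of the fence's middle along the fence (angle between the y axis of block and the y axis of fence, either way round below 0.05 rad and x of block in the frame of fence between -0.049 and -0.04 m and y of block in the frame of fence between -0.07 and 0.07 m and linear speed of block below 0.01 m/s and angle between block's own z axis and vertical below 0.05 rad).
It fails at once if the block is lifted more than 10 mm off the worktop (height (world z) of block above 0.01 m).
It fails at once if the block is tipped by more than 0.2 rad (angle between block's own z axis and vertical above 0.2 rad).
It fails at once if a padlock, the lock cylinder, the screwdriver or the mug is moved more than 15 mm (distance of any of brass_padlock, steel_padlock, lock_cylinder, amber_screwdriver, mug from where it was at the start of the episode above 0.015 m).
It also fails if it takes over 72 s, if anything falls off the work surface, if the arm or the gripper's body presses on something with over 40 N, if the wrist force passes 120 N, or if a joint passes its speed limit or range.

## Working session

There is one attempt and no reset: what is moved stays moved. The work goes in short steps, Python scripts to look and compute and a tool call to move; the robot and the scene stay as the last step left them, time stands still between calls to the robot, and variables do not carry over. Pictures are saved under pics/ and viewed, at most 10 in all, crops included, and the job is handed in when it is done.

Besides the shell and the picture viewer there is one more tool, called after "Call:" as name(argument=value, ...) on one line, values as JSON. carry_out: Moves the arm, as the interface text tells. Its arguments: {"type":"object","properties":{"deltas":{"type":"string"}},"required":["deltas"]}

```bash
mkdir -p pics; ls
python3 - <<'E'
from bench import sensors, vision
import cv2,numpy as np
np.set_printoptions(precision=4,suppress=True)
o=sensors.get_obs();print(o)
for n in("top","scene"):
    cv2.imwrite(f"pics/{n}0.png",vision.camera(n)); m=vision.camera_model(n);print(n,m["K"],m["extrinsics"])
E
```

```text
pics
{'time_s': 0.0, 'q': array([-1.5113,  0.1816,  1.608 ,  0.    ,  1.3539, -0.2063]), 'dq': array([-0.0004, -0.0006, -0.    , -0.0032,  0.0015,  0.0003]), 'joint_efforts': array([  0.0011, -44.4865, -35.134 ,  -0.0003,   0.009 ,  -0.    ]), 'eef_pos': array([ 0.151 , -0.5542,  0.2304]), 'eef_rot': array([-0.0009,  0.9912,  0.1325,  0.0001]), 'wrist_force': array([ 0.1926,  0.147 , -0.9807]), 'torque': array([-0.0001, -0.0006,  0.0139]), 'grasp_force': 0.0, 'opening': 1.0061225003407477}
top [[469.8947   0.     280.0804]
 [  0.     469.8947 210.5655]
 [  0.       0.       1.    ]] [[ 0.005  -0.9997  0.0257 -0.1254]
 [-0.9919 -0.0082 -0.1267  0.5512]
 [ 0.1269 -0.0249 -0.9916  1.1698]
 [ 0.      0.      0.      1.    ]]
scene [[471.2983   0.     288.5797]
 [  0.     471.2983 207.4799]
 [  0.       0.       1.    ]] [[-0.8239 -0.5666 -0.0108  0.4177]
 [-0.39    0.5808 -0.7145  0.326 ]
 [ 0.4111 -0.5845 -0.6995  1.0278]
 [ 0.      0.      0.      1.    ]]
```

View pics/top0.png

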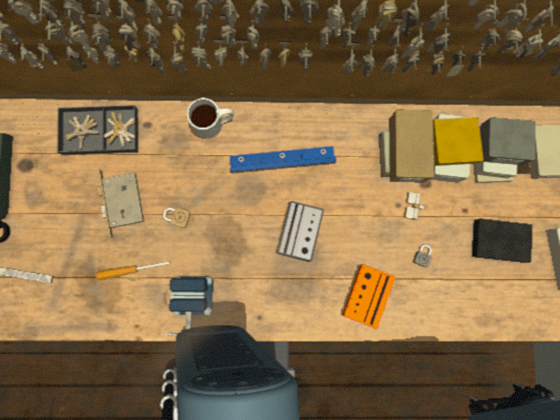

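View pics/scene0.png

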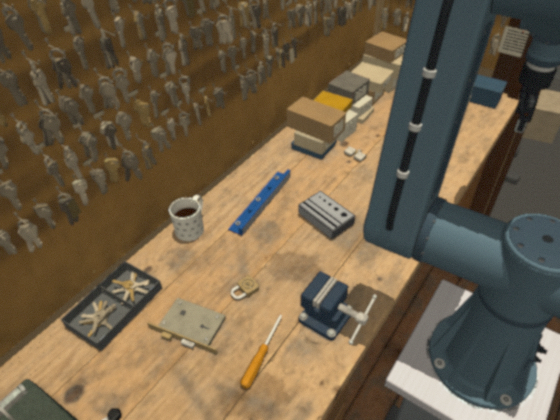

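Candidates for the block in the top image are the grey holed plate at (300,231) and the orange look-alike at (370,296). Other dark boxes sit at (502,240) and in the pile at (510,140), and there is a vise at (190,295) and a lock case at (122,198). I choose the grey one at (300,231), because it has a bright top with holes and grooves and isn't orange. The fence is blue at (283,158), the brass padlock at (178,216), the grey padlock at (424,256), the cylinder at (413,206), the screwdriver at (135,270) and the mug at (205,117).

```bash
cat > h.py <<'E'
import cv2,numpy as np
from bench import sensors, vision
np.set_printoptions(precision=4,suppress=True)
def ray(n,uv,z):
    m=vision.camera_model(n);E=np.array(m["extrinsics"]);R=E[:3,:3];c=-R.T@E[:3,3]
    d=(np.c_[np.atleast_2d(uv),np.ones(len(np.atleast_2d(uv)))]@np.linalg.inv(m["K"]).T)@R
    return (c+d*((z-c[2])/d[:,2])[:,None])[:,:2]
def proj(n,P):
    m=vision.camera_model(n);E=np.array(m["extrinsics"]);p=np.atleast_2d(P)@E[:3,:3].T+E[:3,3];q=p@np.array(m["K"]).T
    return q[:,:2]/q[:,2:]
def big(mask,near=None):
    cs=cv2.findContours(mask.astype(np.uint8),cv2.RETR_EXTERNAL,cv2.CHAIN_APPROX_NONE)[0]
    if near is not None: cs=[c for c in cs if cv2.pointPolygonTest(c,near,True)>-15]
    return max(cs,key=cv2.contourArea)
def rect(n,c,z):
    w=ray(n,c[:,0,:].astype(float),z).astype(np.float32)
    (x,y),(a,b),t=cv2.minAreaRect(w*1000);t=np.radians(t)
    if a<b: a,b,t=b,a,t+np.pi/2   # t: long-axis direction angle
    return np.array([x,y,a,b]),(t+np.pi/2)%np.pi-np.pi/2
def blockmask(im,lo=100):
    hsv=cv2.cvtColor(im,cv2.COLOR_BGR2HSV);m=((hsv[...,1]<60)&(hsv[...,2]>lo)).astype(np.uint8)
    return cv2.morphologyEx(m,cv2.MORPH_CLOSE,np.ones((7,7)))
def fencemask(im):
    hsv=cv2.cvtColor(im,cv2.COLOR_BGR2HSV);return ((abs(hsv[...,0].astype(int)-110)<14)&(hsv[...,1]>130)&(hsv[...,2]>60)).astype(np.uint8)
E
python3 - <<'E'
from h import *
im=cv2.imread("pics/top0.png")
for lo in(90,120):
    c=big(blockmask(im,lo),(300.,231.));print(lo,cv2.boundingRect(c),rect("top",c,.038))
f=big(fencemask(im),(283.,158.));print(cv2.boundingRect(f),rect("top",f,.03),rect("top",f,0.004))
v=im.copy();cv2.drawContours(v,[c],-1,(0,0,255),1);cv2.drawContours(v,[f],-1,(0,255,255),1)
cv2.imwrite("pics/c0.png",cv2.resize(v[140:275,220:345],None,fx=4.4,fy=4.4,interpolation=cv2.INTER_CUBIC))
E
```

```text
90 (278, 202, 45, 59) (array([ 500.6776, -173.0976,  136.4673,   88.1913]), np.float64(-0.22924464031791203))
120 (278, 202, 45, 58) (array([ 501.4758, -174.2187,  133.7774,   87.3915]), np.float64(-0.23825438060175852))
(231, 147, 105, 24) (array([ 690.9372, -127.8581,  273.8708,   39.3854]), np.float64(-1.4663981650216207)) (array([ 697.2479, -128.6375,  279.7895,   40.2366]), np.float64(-1.4663999709777347))
```

View pics/c0.png

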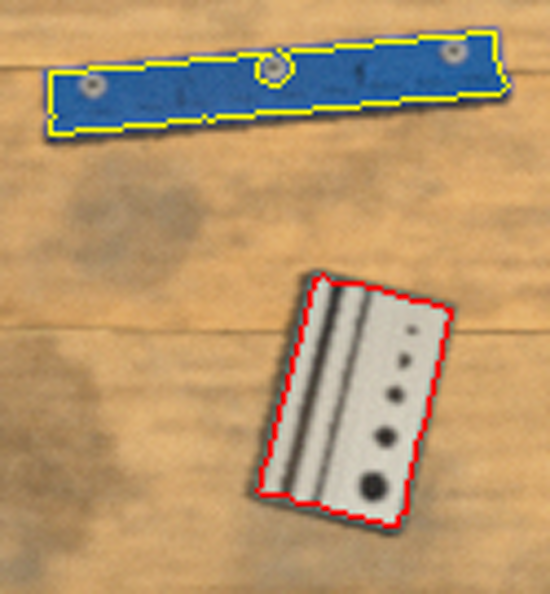

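The crop shows the red outline tightly on the grey holed block: centre (0.501, -0.173), long axis at -0.235 rad, measured 136x88 mm, which agrees with the given size. The fence long axis is at -1.466 rad, so the block has to turn about 1.23 rad clockwise. The first push is at the far end of its left side.

Call:
carry_out(deltas="50 -30 0 0 0 0.05 1; 105 -62 0 0 0 0.1 1; 158 -95 0 0 0 0.16 1; 210 -126 0 0 0 0.22 1; 262 -158 0 0 0 0.28 1; 315 -190 20 0 0 0.34 1; 367 -222 50 0 0 0.4 1; 420 -253 80 0 0 0.45 1; 472 -284 110 0 0 0.5 1; 522 -315 131 0 0 0.5 1; 522 -315 131 0 0 0.5 1; 522 -315 131 0 0 0.5 1")

```text
time_s: 1.6
eef_pos: [0.5717, -0.1129, 0.0994]
eef_rot: [-0.0, 0.993, -0.116, -0.001]
wrist_force: [-0.4, -0.6, 0.9]
opening: 0.003
grasp_force: 0.0
```

Run:
```python
from h import *
o=sensors.get_obs();print(o["time_s"],o["eef_pos"],o["eef_rot"],2*np.arctan2(o["eef_rot"][2],o["eef_rot"][1]),o["opening"])
im=vision.camera("wrist");m=vision.camera_model("wrist");print(m)
cv2.imwrite("pics/w1.png",im)
```

```text
1.6 [ 0.5717 -0.1129  0.0994] [-0.0001  0.9933 -0.1158 -0.0009] -0.23207041824666444 0.003036544028676961
{'K': array([[355.4076,   0.    , 278.5846],
       [  0.    , 355.4076, 207.6138],
       [  0.    ,   0.    ,   1.    ]]), 'hand_eye': array([[-0.0005, -0.9543, -0.2987,  0.0765],
       [ 1.    , -0.0006,  0.0001,  0.0004],
       [-0.0003, -0.2987,  0.9543, -0.1424],
       [ 0.    ,  0.    ,  0.    ,  1.    ]])}
```

View pics/w1.png

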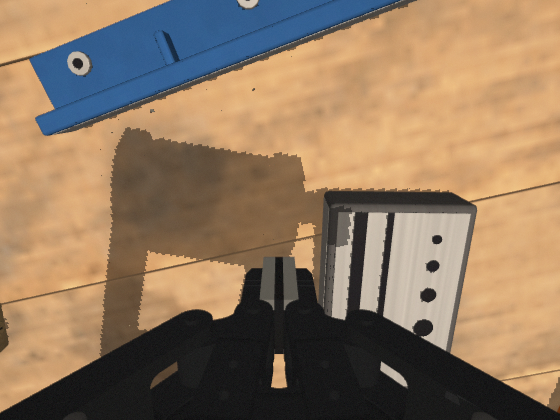

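The wrist view has the block's left side just right of the shut fingertips: tips (279,290), block edge (322,200), fence front edge from (45,130) to (400,0). Next I descend and push along an arc.

Call:
carry_out(deltas="0 0 45 0 0 0 1; 0 0 85 0 0 0 1; 0 0 85 0 0 0 1; 0 8 85 0 0 0 1; 0 14 85 0 0 0 1; 3 20 85 0 0 0.05 1; 5 26 85 0 0 0.1 1; 8 32 85 0 0 0.15 1; 10 37 85 0 0 0.2 1; 11 43 85 0 0 0.25 1; 13 49 85 0 0 0.3 1; 14 53 85 0 0 0.33 1")

```text
time_s: 3.15
eef_pos: [0.5753, -0.1682, 0.0177]
eef_rot: [-0.001, 0.96, -0.279, 0.002]
wrist_force: [3.4, 7.6, 4.0]
opening: -0.002
grasp_force: 4.2
```

```bash
cat > loc.py <<'E'
from h import *
import sys
o=sensors.get_obs();yaw=2*np.arctan2(o["eef_rot"][2],o["eef_rot"][1])
print(o["time_s"],o["eef_pos"],"yaw",yaw,"F",o["wrist_force"])
im=vision.camera("top");cv2.imwrite("pics/t.png",im)
g=tuple(float(v) for v in proj("top",[float(sys.argv[1]),float(sys.argv[2]),.038])[0])
c=big(blockmask(im,100),g);r,t=rect("top",c,.038);print("block",r,t,"rel fence",t+1.466)
C=r[:2];d=o["eef_pos"][:2]*1000-C
print("tool in block u,y':",d@[np.cos(t),np.sin(t)],d@[np.sin(t),-np.cos(t)])
E
python3 loc.py .50 -.18
```

```text
3.15 [ 0.5753 -0.1682  0.0177] yaw -0.5657850413721355 F [3.4353 7.6233 4.0038]
block [253.2304  34.7189 996.0532 569.2782] -0.9351179506674221 rel fence 0.5308820493325779
tool in block u,y': 354.5320219733943 -138.68217594132233
```

Call:
carry_out(deltas="0 -12 0 0 0 0 1; 0 -12 -40 0 0 0 1; 0 -10 -85 0 0 0 1; -35 40 -85 0 0 0 1; -70 90 -85 0 0 0 1; -110 136 -85 0 0 0 1; -110 136 -85 0 0 0 1; -110 136 -85 0 0 0 1")

```text
time_s: 4.2
eef_pos: [0.4085, -0.2255, 0.1014]
eef_rot: [0.001, 0.96, -0.279, 0.001]
wrist_force: [0.8, -0.9, 0.5]
opening: -0.002
grasp_force: 0.0
```

```bash
cat >> h.py <<'E'
def wray(o,uv,z):
    from scipy.spatial.transform import Rotation as Ro
    m=vision.camera_model("wrist");q=o["eef_rot"];T=np.eye(4);T[:3,:3]=Ro.from_quat([q[1],q[2],q[3],q[0]]).as_matrix();T[:3,3]=o["eef_pos"]
    X=T@np.array(m["hand_eye"]);d=np.c_[np.atleast_2d(uv),np.ones(len(np.atleast_2d(uv)))]@np.linalg.inv(m["K"]).T@X[:3,:3].T
    c=X[:3,3];return (c+d*((z-c[2])/d[:,2])[:,None])[:,:2]
E
python3 loc.py .50 -.18
python3 - <<'E'
from h import *
a=vision.camera("wrist");b=cv2.imread("pics/t.png")
cv2.imwrite("pics/w2.png",np.hstack([cv2.resize(a,(400,300)),cv2.resize(b,(400,300))]))
E
```

```text
4.2 [ 0.4085 -0.2255  0.1014] yaw -0.5650060393983529 F [ 0.8322 -0.9383  0.5157]
block [ 243.8578 -145.2252  610.4874  278.187 ] -0.5503803890474899 rel fence 0.9156196109525101
tool in block u,y': 182.30618624235007 -17.729034824814704
```

View pics/w2.png

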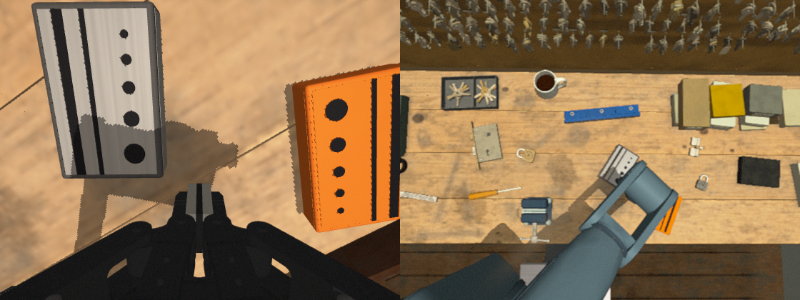

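Left half (wrist view): the block's top has corners near (33,5), (155,2), (162,177) and (63,178) at 1/1.4 scale, with the tips at (198,195). The orange look-alike is close on the right, its left edge from (293,82) to (307,230).

```bash
cat > wl.py <<'E'
from h import *
def wblock(o,im,lo=105):
    """top face rect from the wrist view"""
    hsv=cv2.cvtColor(im,cv2.COLOR_BGR2HSV)
    m=((hsv[...,1]<60)&(hsv[...,2]>lo)).astype(np.uint8);m=cv2.morphologyEx(m,cv2.MORPH_CLOSE,np.ones((13,13)))
    m=cv2.morphologyEx(m,cv2.MORPH_OPEN,np.ones((7,7)));return m,big(m)
E
python3 - <<'E'
from h import *
o=sensors.get_obs();y=2*np.arctan2(o["eef_rot"][2],o["eef_rot"][1])
uv=np.array([(33,5),(155,2),(162,177),(63,178)])*1.4
W=wray(o,uv,.038)*1000;print(W,np.linalg.norm(np.diff(W,axis=0),axis=1))
C=W.mean(0);v=W[1]-W[2];v2=W[0]-W[3];print(C,np.arctan2(v[1],v[0]),np.arctan2(v2[1],v2[0]))
O=wray(o,np.array([(293,82),(307,230)])*1.4,.038)*1000;print(O)
B=np.array([[np.cos(y),np.sin(y)],[np.sin(y),-np.cos(y)]]);p=o["eef_pos"][:2]*1000
print("tool frame: block",(W-p)@B.T,"orange",(O-p)@B.T, "tips",)
E
```

```text
[[ 574.7926 -188.574 ]
 [ 529.3692 -264.0505]
 [ 414.3885 -190.3342]
 [ 460.1525 -116.2029]] [ 88.0908 136.582   87.1193]
[ 494.6757 -189.7904] -0.5701066148377254 -0.5631088760862746
[[ 425.9549 -323.3552]
 [ 296.7617 -274.8698]]
tool frame: block [[ 120.7249 -119.2441]
 [ 122.6144  -31.1736]
 [ -13.9644  -32.1156]
 [ -14.8478 -119.2305]] orange [[ 66.8358  74.1844]
 [-68.2894 102.1644]] tips
```

Call:
carry_out(deltas="0 0 45 0 0 0 1; 0 0 85 0 0 0 1; 0 -7 85 0 0 0 1; 0 -15 85 0 0 0 1; -4 -23 85 0 0 0.075 1; -8 -32 85 0 0 0.15 1; -11 -40 85 0 0 0.225 1; -13 -49 85 0 0 0.3 1; -14 -58 85 0 0 0.375 1; -15 -67 85 0 0 0.45 1; -16 -76 85 0 0 0.525 1; -15 -86 85 0 0 0.6 1")

```text
time_s: 5.8
eef_pos: [0.4412, -0.1441, 0.0171]
eef_rot: [0.001, 0.835, -0.55, 0.0]
wrist_force: [-8.2, -2.7, 1.9]
opening: -0.002
grasp_force: 4.1
```

Run:
```python
from h import *
o=sensors.get_obs();print(o["eef_pos"],2*np.arctan2(o["eef_rot"][2],o["eef_rot"][1]),o["wrist_force"])
```

```text
[ 0.4412 -0.1441  0.0171] -1.1649915998375582 [-8.1559 -2.6765  1.8684]
```

Call:
carry_out(deltas="0 12 0 0 0 0 1; 0 12 -45 0 0 0 1; 0 0 -90 0 0 0 1; -5 -50 -100 0 0 0 1; -10 -60 -100 0 0 0 1; -10 -60 -100 0 0 0 1; -10 -60 -100 0 0 0 1")

```text
time_s: 6.68
eef_pos: [0.4907, -0.1111, 0.1146]
eef_rot: [0.0, 0.835, -0.55, -0.001]
wrist_force: [-0.3, 0.0, 1.0]
opening: -0.003
grasp_force: 0.0
```

```bash
cat > see.py <<'E'
from h import *
import sys
o=sensors.get_obs();y=2*np.arctan2(o["eef_rot"][2],o["eef_rot"][1]);im=vision.camera("wrist");cv2.imwrite("pics/w_%05d.png"%(o["time_s"]*100),im)
hsv=cv2.cvtColor(im,cv2.COLOR_BGR2HSV);m=((hsv[...,1]<60)&(hsv[...,2]>75)).astype(np.uint8)
m[275:,:]=0
m=cv2.morphologyEx(m,cv2.MORPH_CLOSE,np.ones((15,15)));c=big(m)
W=wray(o,c[:,0,:].astype(float),.038).astype(np.float32)*1000;(cx,cy),(a,b),t=cv2.minAreaRect(W);t=np.radians(t)
if a<b:a,b,t=b,a,t+np.pi/2
t=(t+np.pi)%np.pi-np.pi
p=o["eef_pos"][:2]*1000;B=np.array([[np.cos(y),np.sin(y)],[np.sin(y),-np.cos(y)]])
print("t",o["time_s"],"tcp",o["eef_pos"],"yaw",y,"bbox",cv2.boundingRect(c))
print("block",cx,cy,a,b,"ang",t,"rel",t+1.466,"drift",np.hypot(cx-501,cy+173.5),"in tool",(np.array([cx,cy])-p)@B.T)
v=im.copy();cv2.drawContours(v,[c],-1,(0,0,255),1);cv2.imwrite("pics/see.png",v)
E
python3 see.py
```

```text
t 6.675 tcp [ 0.4907 -0.1111  0.1146] yaw -1.1639020474989743 bbox (188, 0, 162, 225)
block 517.8712768554688 -167.20050048828125 132.3276824951172 88.68077850341797 ang -1.1292674541402699 rel 0.3367325458597301 drift 18.008988778718816 in tool [62.2653 -2.7517]
```

View pics/see.png

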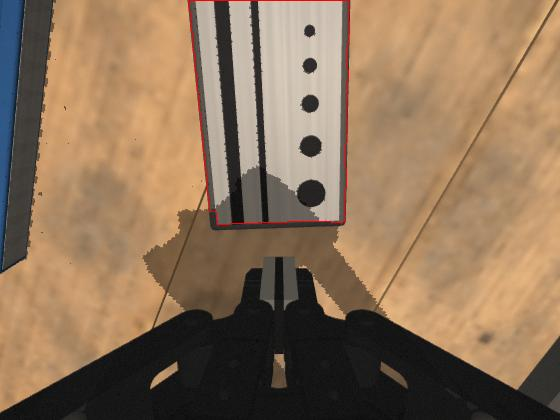

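The wrist view shows the block near end-on: near edge (216,225)–(345,222), cut off at the top of the picture, fence at the left edge.

Run:
```python
from h import *
o=sensors.get_obs()
W=wray(o,np.array([(190,0),(216,225),(345,222),(349,0)]),.038)*1000;print(W)
for i,j in((1,0),(2,3),(1,2)):
    v=W[j]-W[i];print(np.linalg.norm(v),np.arctan2(v[1],v[0]))
v=(W[0]-W[1])+(W[3]-W[2]);v/=np.linalg.norm(v);C=(W[1]+W[2])/2+v*69.5;print(C,np.arctan2(v[1],v[0]))
F=wray(o,np.array([(27,255),(50,60)]),.0)*1000;print(F,np.arctan2(*(F[1]-F[0])[::-1]))
F=wray(o,np.array([(27,258),(52,0)]),.0)*1000;print(F,np.arctan2(*(F[1]-F[0])[::-1]))
```

```text
[[ 584.9523 -208.8356]
 [ 526.7209  -91.7558]
 [ 449.9445 -126.9466]
 [ 505.3075 -243.0983]]
130.7614647001783 -1.1092590780435554
128.67111433495904 -1.1260078880662614
84.45710564131672 -2.71181258024342
[ 518.7648 -171.8343] -1.117566005601434
[[ 655.9853    6.3257]
 [ 670.4375 -142.7915]] -1.474180126692692
[[ 655.4654    8.9286]
 [ 677.0178 -178.6768]] -1.456416148471695
```

Call:
carry_out(deltas="0 -60 0 0 0 -0.03 1; 40 -79 0 0 0 -0.03 1; 80 -79 0 0 0 -0.03 1; 118 -79 0 0 0 -0.03 1; 118 -79 50 0 0 -0.03 1; 118 -79 99 0 0 -0.03 1; 118 -79 99 0 0 -0.03 1")

```text
time_s: 7.6
eef_pos: [0.6064, -0.1868, 0.0111]
eef_rot: [0.001, 0.843, -0.538, -0.006]
wrist_force: [-0.5, -0.3, 0.6]
opening: 0.002
grasp_force: 0.0
```

Call:
carry_out(deltas="0 8 0 0 0 0 1; 0 16 0 0 0 0 1; 3 22 0 0 0 0.05 1; 5 27 0 0 0 0.1 1; 8 33 0 0 0 0.15 1; 10 38 0 0 0 0.2 1; 11 44 0 0 0 0.25 1; 13 50 0 0 0 0.3 1; 14 55 0 0 0 0.336 1; 14 55 0 0 0 0.336 1")

```text
time_s: 8.85
eef_pos: [0.5691, -0.2255, 0.019]
eef_rot: [-0.001, 0.742, -0.671, 0.003]
wrist_force: [4.3, -0.8, 2.8]
opening: 0.003
grasp_force: 1.6
```

Call:
carry_out(deltas="0 -12 0 0 0 0 1; 0 -12 -45 0 0 0 1; 0 0 -95 0 0 0 1; -60 60 -105 0 0 0 1; -110 60 -105 0 0 0 1; -145 60 -105 0 0 0 1; -145 60 -105 0 0 0 1; -145 60 -105 0 0 0 1")

```text
time_s: 9.85
eef_pos: [0.4938, -0.0862, 0.1218]
eef_rot: [0.0, 0.742, -0.67, 0.0]
wrist_force: [-0.1, -1.1, -0.2]
opening: 0.001
grasp_force: 0.0
```

```bash
python3 see.py
```

```text
t 9.85 tcp [ 0.4938 -0.0862  0.1218] yaw -1.4690436180540725 bbox (198, 0, 157, 190)
block 501.80609130859375 -160.11460876464844 110.0857162475586 88.80962371826172 ang -1.4556415824773854 rel 0.010358417522614571 drift 13.409641371834551 in tool [74.3507 -0.4519]
```

View pics/see.png

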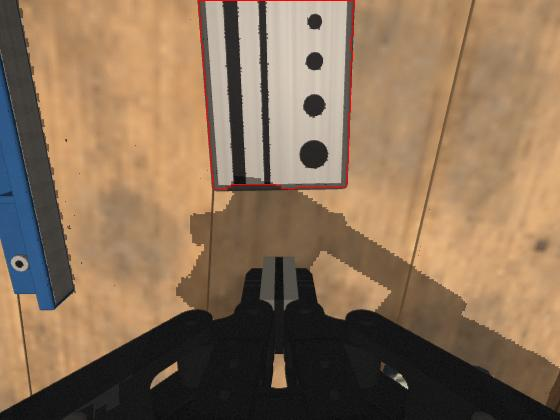

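Block now at about (0.503, -0.174), within 0.01 rad of square and about 2 mm from its start: near edge (213,188)–(347,186), fence clear to the left. Next I open the fingers and bring them across behind the near long side as a two-point pusher.

Call:
carry_out(deltas="10 8 0 0 0 -0.17 0; 20 16 0 0 0 -0.34 0; 30 25 0 0 0 -0.51 0; 40 33 0 0 0 -0.68 0; 50 42 0 0 0 -0.85 0; 60 50 0 0 0 -1.02 0; 70 60 0 0 0 -1.19 0; 80 68 0 0 0 -1.36 0; 89 75 0 0 0 -1.53 0; 89 75 0 0 0 -1.574 0; 89 75 30 0 0 -1.574 0; 89 75 30 0 0 -1.574 0")

```text
time_s: 11.4
eef_pos: [0.4259, -0.182, 0.0896]
eef_rot: [-0.001, 0.999, 0.051, -0.002]
wrist_force: [-0.5, -0.7, 0.2]
opening: 0.995
grasp_force: 0.0
```

```bash
python3 see.py
```

```text
t 11.4 tcp [ 0.4259 -0.182   0.0896] yaw 0.10225583036728843 bbox (134, 0, 283, 176)
block 502.90478515625 -173.3095703125 138.47340393066406 86.00934600830078 ang -1.4697537063832282 rel -0.0037537063832282502 drift 1.9142805325635228 in tool [77.4518 -0.7727]
```

View pics/see.png

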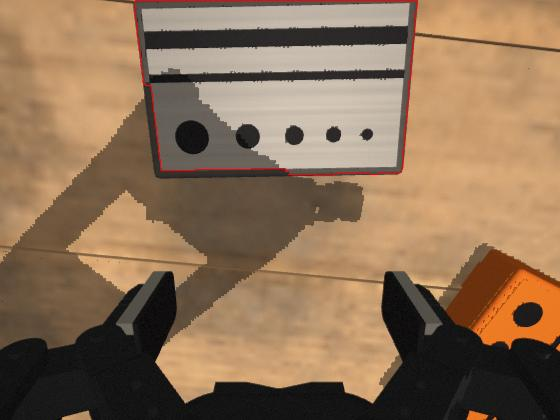

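View: the block is squarely ahead, near edge (158,177)–(402,172), and the orange look-alike is at the lower right (487,248). I narrow the fingers for clearance, then descend and push.

Call:
carry_out(deltas="0 0 0 0 0 0 0.4; 0 0 20 0 0 0 0.4; 0 0 50 0 0 0 0.4; 0 0 80 0 0 0 0.4; 8 0 80 0 0 0 0.4; 16 0 80 0 0 0 0.4; 24 0 80 0 0 0 0.4; 32 0 80 0 0 0 0.4; 40 0 80 0 0 0 0.4; 48 0 80 0 0 0 0.4; 56 0 80 0 0 0 0.4; 64 0 80 0 0 0 0.4")

```text
time_s: 12.95
eef_pos: [0.4886, -0.1753, 0.0124]
eef_rot: [-0.0, 0.999, 0.053, -0.003]
wrist_force: [-17.8, -1.8, 12.8]
opening: 0.602
grasp_force: 9.2
```

```bash
python3 see.py
python3 - <<'E'
from h import *
c=cv2.imread("pics/see.png")
E
```

```text
t 12.95 tcp [ 0.4886 -0.1753  0.0124] yaw 0.1053341716984362 bbox (42, 11, 465, 264)
block 545.6093139648438 -168.41055297851562 136.5492401123047 85.65506744384766 ang -1.4662076824246526 rel -0.0002076824246526332 drift 44.898701132644135 in tool [57.4095 -0.8373]
```

View pics/see.png

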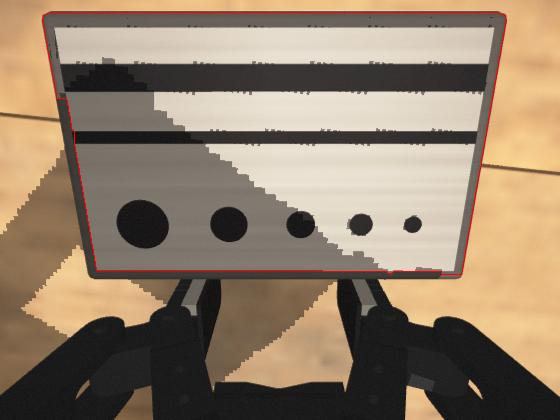

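It's pushing squarely, with both fingertips on the near side at (200,280) and (360,280). About 83 mm remains.

Call:
carry_out(deltas="8 0 0 0 0 0 0.4; 16 0 0 0 0 0 0.4; 24 0 0 0 0 0 0.4; 32 0 0 0 0 0 0.4; 40 0 0 0 0 0 0.4; 48 0 0 0 0 0 0.4; 55 0 0 0 0 0 0.4; 61 0 0 0 0 0 0.4; 66 0 0 0 0 0 0.4; 70 0 0 0 0 0 0.4; 73 0 0 0 0 0 0.4; 76 0 0 0 0 0 0.4")

```text
time_s: 14.5
eef_pos: [0.5641, -0.1673, 0.0122]
eef_rot: [-0.0, 0.999, 0.052, -0.003]
wrist_force: [-14.9, -1.3, 8.6]
opening: 0.598
grasp_force: 8.0
```

```bash
python3 see.py
python3 - <<'E'
from h import *
print(sensors.get_obs()["wrist_force"])
E
```

```text
t 14.5 tcp [ 0.5641 -0.1673  0.0122] yaw 0.10487795251906464 bbox (0, 0, 560, 275)
block 622.6592407226562 -161.87152099609375 161.7447967529297 88.34158325195312 ang -1.4666946663971085 rel -0.0006946663971085787 drift 122.21371599439037 in tool [58.8601  0.6898]
[-13.6611  -0.8606   7.4102]
```

View pics/see.png

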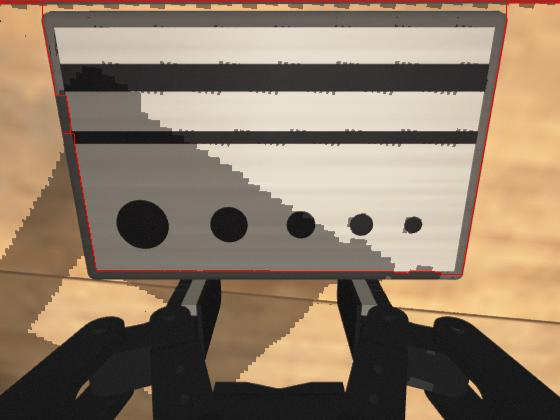

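The block is still clear of the fence, whose foot line is just coming in at the top (row 3). I creep forward and watch the force.

Call:
carry_out(deltas="2 0 0 0 0 0 0.4; 3.5 0 0 0 0 0 0.4; 5 0 0 0 0 0 0.4; 6 0 0 0 0 0 0.4; 7 0 0 0 0 0 0.4")

```text
time_s: 15.18
eef_pos: [0.5709, -0.1667, 0.0122]
eef_rot: [-0.0, 0.999, 0.052, -0.003]
wrist_force: [-15.6, -2.4, 8.2]
opening: 0.601
grasp_force: 8.0
```

Call:
carry_out(deltas="1 0 0 0 0 0 0.4; 2 0 0 0 0 0 0.4; 2 0 0 0 0 0 0.4")

```text
time_s: 15.55
eef_pos: [0.5729, -0.1665, 0.0122]
eef_rot: [-0.0, 0.999, 0.052, -0.004]
wrist_force: [-15.8, -1.7, 8.5]
opening: 0.603
grasp_force: 8.0
```

```bash
python3 see.py
```

```text
t 15.55 tcp [ 0.5729 -0.1665  0.0122] yaw 0.104825226275313 bbox (0, 10, 560, 265)
block 630.1344604492188 -160.54067993164062 166.1571807861328 85.77848815917969 ang -1.4667229708060692 rel -0.0007229708060692008 drift 129.78309925466036 in tool [57.5683  0.1087]
```

View pics/see.png

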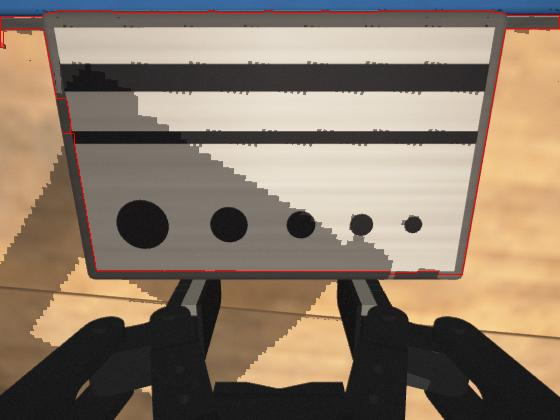

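The fence face is now in view along the top (rows 13–30), about to be touched. The force is still only sliding friction (16 N), so I keep creeping.

Run:
```python
from h import *
o=sensors.get_obs();n=np.array([.9945,.1045])
for uv,z in(((280,11),.038),((20,13),.03),((20,30),0),((545,13),.03),((545,29),0)): print(uv,z,wray(o,np.array([uv]),z)@n*1000)
```

```text
(280, 11) 0.038 [652.519]
(20, 13) 0.03 [653.5924]
(20, 30) 0 [653.4319]
(545, 13) 0.03 [653.4911]
(545, 29) 0 [653.668]
```

Call:
carry_out(deltas="1 0 0 0 0 0 0.4; 2 0 0 0 0 0 0.4; 3 0 0 0 0 0 0.4; 3 0 0 0 0 0 0.4")

```text
time_s: 16.1
eef_pos: [0.5728, -0.1664, 0.0122]
eef_rot: [-0.001, 0.999, 0.053, -0.007]
wrist_force: [-29.4, -3.4, 18.8]
opening: 0.6
grasp_force: 14.8
```

The force rose while the TCP stopped, so the block is against the fence. I draw back and check.

Call:
carry_out(deltas="-4 0 0 0 0 0 0.4; -15 0 0 0 0 0 0.4; -40 0 0 0 0 0 0.4; -40 0 -50 0 0 0 0.4; -60 0 -100 0 0 0 0.4; -60 0 -110 0 0 0 0.4; -60 0 -110 0 0 0 0.4")

```text
time_s: 16.98
eef_pos: [0.52, -0.1728, 0.1227]
eef_rot: [0.001, 0.999, 0.052, 0.001]
wrist_force: [0.3, 1.4, -0.2]
opening: 0.6
grasp_force: 0.0
```

```bash
python3 see.py
```

```text
t 16.975 tcp [ 0.52   -0.1728  0.1227] yaw 0.103840732553291 bbox (154, 0, 242, 118)
block 615.7657470703125 -161.10079956054688 137.51187133789062 64.37425231933594 ang -1.4670054822634562 rel -0.0010054822634562033 drift 115.4336037388796 in tool [96.46   -1.7412]
```

View pics/see.png

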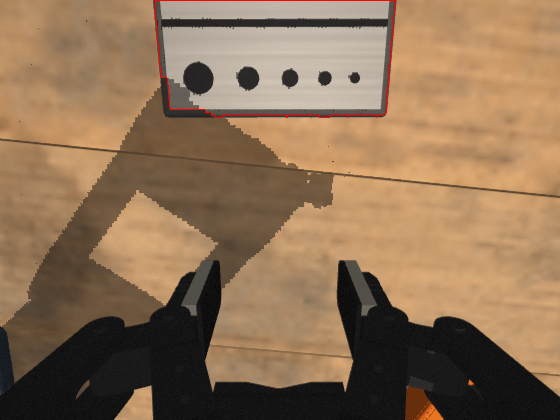

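The hand is clear. The block's near edge, (165,116)–(386,114), lies about 90 mm in front of the fence face. It is within 0.001 rad of the fence and about 25 mm off its middle.

```bash
python3 -c "
from bench import ctrl
print(ctrl.hand_in())"
```

```text
the job is handed in; nothing more can be done
None
```

The block was turned square about 2 mm from where it stood and pushed against the fence. By my measurements it lies flush (within 0.001 rad, about 25 mm off the fence's middle), and the job was handed in at about 17 s. The verdict was not shown, and I viewed 12 pictures, over the limit of 10.

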